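# Uncover a notched filter plate and present its label end over the light panel

### The job

Lift the clear dust cover off the glass filter plate by its handle and hang it by the handle on both prongs of the twin hook. Then pick up the plate, tell its label end by the small notch in one corner, and finish while still holding the plate in mid-air above the middle of the light panel, a hand's width (10 to 15 cm) over it: same face up, label end tipped up by about 35 degrees, long edges side by side at the same height. Do not put it down or let go, and leave everything else on the bench where it is.

Things in the scene. Friction and masses are not known exactly. Their poses are not given: they have to be found in the camera images.
- cover_handle (a point): Middle of the dust cover's bail handle: a stiff, level, straight aluminium bar, 118 mm long along this point's y axis, 10 mm square in section, its ends on two uprights at y = +-55 mm. The bar's centre line is 70 mm above the cover's flat top and 128 mm above the cover's open rim; z is up.
- cover: The clear round dust cover that stands over the glass plate: an upside-down cup 132 mm across with 3 mm walls, about 0.2 kg; origin at the centre of its open lower rim, axes as cover_handle.
- hook_seat (a point): Midway between the two prongs of the fixed twin hook: where the centre of the cover's bar rests when hung, 186 mm above the bench, bar along this frame's y. The cover is wider than the prong gap, so bring the bar in level along +x over the prongs' tips, cover below them, then lower it. The tips' tops are 9 mm above this point, at x = -26 mm; the prongs' underside is 13 mm below it.
- hook: The hook stand: two parallel 8 mm thick prongs 76 mm apart (y = +-38 mm) run from a post at x = +115 mm towards -x, dip 8 mm into a shallow V seat about 40 mm long in x, and turn up at their free tips; nothing between them. Their level part is 185 mm above the bench. Origin on the bench right below hook_seat, same axes.
- plate_center (a point): Glass filter plate, 100 mm long (x), 45 mm wide (y), 8 mm thick (z), about 90 g, lying level on the stand's post under the cover; point at its centre, half-way up. Both ends are frosted alike; the label end is the +x end, the one with a small 10 x 10 mm notch cut out of one corner (the +x +y corner). z is the upper face. It can lie at any yaw.
- plate: The same plate; origin at the centre of its underside.
- stand: Round plate stand, fixed, origin at the centre of its underside: a foot disc 150 mm across and 6 mm high, on which the cover's rim rests, and a central post 32 mm across whose top, 32 mm above the bench, carries the plate. Once the cover is off, the plate's long edges are free all round, 26 mm above the foot disc.
- panel_top (a point): Light panel, fixed: a flat grey box 130 mm square and 28 mm high with a white lit window in its top; point at the centre of the window's top face, z up.
- panel: The same light panel; origin at the centre of its underside on the bench.
- post_holder: optical post holder standing up, 45 mm foot, 55 mm tall; a bystander to be left alone; origin at the centre of its underside, on the bench.
- lens_cap: grey lens cap, 48 mm across, 10 mm thick; a bystander to be left alone; origin at the centre of its underside, on the bench.
- driver: screwdriver lying on the bench, 150 mm long; a bystander to be left alone; origin at the centre of its underside, on the bench (at mid-length on its axis).
- retainer: aluminium lens retaining ring, 52 mm across, 10 mm thick; a bystander to be left alone; origin at the centre of its underside, on the bench.
- cleaner: bottle of lens cleaner, 48 mm across, 120 mm tall; a bystander to be left alone; origin at the centre of its underside, on the bench.
- mouse: grey computer mouse, 62 mm across, 34 mm tall; a bystander to be left alone; origin at the centre of its underside, on the bench.
- lens_mount: lens in an upright round mount on a small foot, 60 mm wide, 86 mm tall; a bystander to be left alone; origin at the centre of its underside, on the bench.

How it is judged:
By the outcome, as a careful person would: the job done as asked, in the order asked, and still so for the second after the job is handed in, while the arm keeps its last pose, push and grip.
It also fails if it takes over 61 s, if anything falls off the work surface, if the arm or the gripper's body presses on something with over 40 N, if the wrist force passes 120 N, or if a joint passes its speed limit or range.

### The arm

A 7-joint arm with a two-finger parallel gripper is mounted at the origin on the work surface. World frame = base frame: x ahead of the robot, y to its left, z up, the work surface at z = 0. Lengths are in m, angles in degrees, forces in N, time in s.
With the tool pointing down it reaches from about 0.425 to 0.875 m from the base axis. Payload 4.7 kg.
Tool frame: the origin (TCP) lies midway between the tips of the shut fingers; the grasp point (between the pads) lies 19 mm behind it; z points along the fingers, y is the line along which they close (so a half turn about z gives the same grasp; the last joint's range is limited). The gripper opens to 87 mm and grips with 3 to 60 N. Pads are 19 mm wide; open, the fingers measure 117 mm over their backs; the gripper's body (75 mm by 190 mm) begins 51 mm behind the grasp point.
Start: joints at [67.5, 18.392, -4.016, 83.108, 1.295, 78.541, -3.26], TCP at [0.257, -0.597, 0.223] pointing down, gripper open.
Joint ranges: [-163.93, 163.93], [-17.29, 119.83], [-79.2, 71.16], [3.27, 140.29], [-89.18, 269.18], [5.43, 117.66], [-154.24, 154.24]. Speed limits (degrees/s): [147.25, 147.25, 180, 180, 180, 180, 180].

### API

Orientations are given as [roll, pitch, yaw] about the fixed x, y, z axes, in that order (R = Rz(yaw) Ry(pitch) Rx(roll)).
In Python, from cell import env, viewer, boxes_of, masks_of gives the robot as it stands. The module is installed in compiled form; this text tells all that it offers.
- The arm moves only by the tool apply_moves, never from a script. Its argument "moves" is a list of rows, each a list of 7 numbers: the shift along the tool's x, y, z scaled (see below), then the turn, a rotation vector about the tool's x, y, z scaled (see below), then the opening, from 0 (shut) to 1 (fully open). A call has 1 to 20 rows; each row is the pose to reach, as a shift and turn from the pose commanded when the call began, along the tool's axes at that moment; what a row does not reach only later rows make up. The controller multiplies each number of a shift by 0.2 m and each number of a turn by 1.5 rad. A row lasts 1/10 s, in which the tool goes at most 50 mm and 8.59 degrees, less where a joint would pass 70% of its speed; a pose out of reach is approached as far as the arm can. A call with a number of a shift or a turn outside -1 to 1 is refused whole. A call with a gripper value outside its range is refused whole. The fingers move at their own pace and stop on an object; "grip_force" is the grip in N (left out, the last holds). Time passes only in rows, so rows that repeat a pose let the fingers close. It gives the time, the measured TCP pose, the force, the opening and the grip force at its end, in the units of the state.
- env.get_obs(): the state, without advancing time (a new reading comes with each control period).
- viewer.read_camera(name): name is "side" or "top" or "wrist"; returns the picture (400x640x3 uint8, red, green, blue); there is no depth.
- viewer.get_calibration(name): a dict with "fov_y" (degrees; the focal length in pixels is half the picture's height over the tangent of half this angle, whatever the lens; pixels are square), "cx", "cy" (the principal point, pixels), "position" and "orientation" of the camera in the world. Camera axes: x right, y up, looking along -z (the intrinsics and any distortion apply to the point x, -y, -z); pixel columns grow to the right and rows downward; lengths in m; the calibration is good to about 2 mm. A picture is of the moment at which its call begins: read the wrist's pose just before it. get_calibration takes no time and is no camera call; for the wrist camera it gives the pose at the moment of the call.
- env.sign_off(): hands the job in; it is judged then, once.
Trained networks look in the newest picture that a camera, given by its name, has taken for a name from the list of things; names that differ only in an ending like _2 or _b are one class to them, and where a whole thing is asked for, a point or a joint stands for the part that bears it (a point fixed in the world has none). Each returns a list of dicts, best first, with "conf" (0 to 1); they miss things now and then, are a little off and sometimes report something else, mostly with a low value. They report only what shows in the picture. A call takes as long as a camera call.
- boxes_of(camera, target): "location" ([column, row] in pixels, amid what is visible of it).
- masks_of(camera, target): "pixels" (400x640 bool, what is visible of it) and "location" ([column, row] in pixels, amid what is visible of it).
The state is a dict: "time_s": time; "qpos": joint angles; "joint_velocities": joint speeds; "effort": joint torques, N m; "tool_pos": TCP position; "tool_rot": TCP orientation; "force": force on the tool from outside, world axes, zero at the start; "wrist_torque": the same for the moment, N m; "grip_width": finger opening in m; "grasp_force": force on a finger pad.
Only numpy, scipy, OpenCV 4.12 (cv2) and the standard library are available. Lean on these libraries where they do the work, as an engineer would, in place of code of your own. Each camera call takes 0.05 s, during which the arm holds its last target. There are 200 camera calls.

## Working session

There is one attempt and no reset: what is moved stays moved. The work goes in short steps, Python scripts to look and compute and a tool call to move; the robot and the scene stay as the last step left them, time stands still between calls to the robot, and variables do not carry over. Pictures are saved under pics/ and viewed, at most 10 in all, crops included, and the job is handed in when it is done.

Besides the shell and the picture viewer there is one more tool, called after ">>>" as name([rows], argument=value, ...), one row to a line, values as JSON. apply_moves: Moves the arm, as the interface text tells. Shifts and turns lie within -1 to 1; 1 stands for 0.2 m of shift or 1.5 rad of turn. Its arguments: {"type":"object","properties":{"moves":{"type":"array","items":{"type":"array","items":{"type":"number","minimum":-1,"maximum":1}}},"grip_force":{"type":"number"}},"required":["moves"]}

```bash
mkdir -p pics; cat > h.py <<'E'
import numpy as np, cv2
from scipy.spatial.transform import Rotation as R
from cell import env, viewer, boxes_of, masks_of
def cal(n): return viewer.get_calibration(n)
def cam(c):
    f=200/np.tan(np.radians(c['fov_y'])/2); o=np.array(c['orientation'],float)
    Rm=o if o.shape==(3,3) else (R.from_euler('xyz',o,degrees=True).as_matrix() if o.size==3 else R.from_quat(o).as_matrix())
    return f,c['cx'],c['cy'],Rm,np.array(c['position'])
def proj(c,P):
    f,cx,cy,Rm,p=cam(c); q=(np.atleast_2d(P)-p)@Rm
    return np.c_[cx+f*q[:,0]/-q[:,2], cy-f*q[:,1]/-q[:,2]]
def hit(c,uv,z):
    f,cx,cy,Rm,p=cam(c); uv=np.atleast_2d(uv).astype(float)
    d=np.c_[(uv[:,0]-cx)/f,-(uv[:,1]-cy)/f,-np.ones(len(uv))]@Rm.T
    return p+d*((z-p[2])/d[:,2])[:,None]
def save(n,im): cv2.imwrite('pics/'+n+'.png',im[:,:,::-1])
E
python3 - <<'E'
from h import *
for n in ['side','top','wrist']:
    save(n+'0',viewer.read_camera(n)); print(n,cal(n))
o=env.get_obs(); print(o)
for n in ['side','top']:
    for t in ['cover_handle','cover','hook','plate','stand','panel','post_holder','lens_cap','driver','retainer','cleaner','mouse','lens_mount']:
        print(n,t,[(np.round(b['location']),round(b['conf'],2)) for b in boxes_of(n,t)[:2]])
E
```

```text
side {'fov_y': 45.95798889963221, 'cx': 329.72487287186095, 'cy': 200.10052368321882, 'position': array([0.33520157, 0.87049414, 1.10506931]), 'orientation': array([  43.17904976,   -0.38822386, -166.64820191])}
top {'fov_y': 55.88787363112056, 'cx': 325.73037534215405, 'cy': 200.37918337887498, 'position': array([ 0.36352932, -0.00821174,  1.14584224]), 'orientation': array([  9.46404609,   0.84681991, -90.10316738])}
wrist {'fov_y': 67.13145050337233, 'cx': 317.61681213569494, 'cy': 198.43011461194544, 'position': array([ 0.32245115, -0.56786549,  0.38350986]), 'orientation': array([-15.4578719 ,   0.07512586, -66.69813791])}
{'time_s': 0.15, 'qpos': array([67.50055391, 18.42724776, -4.01707555, 83.15926492,  1.29529785,
       78.54095507, -3.26123743]), 'joint_velocities': array([-0.00359584, -0.05658393,  0.0472733 , -0.28578408, -0.05997671,
       -0.11789902,  0.08254873]), 'effort': array([-4.00720564e-04, -4.91794610e+01, -4.04829215e-01, -3.12880003e+01,
       -6.40335283e-02,  4.03543445e-02,  9.11030679e-05]), 'tool_pos': array([ 0.25698405, -0.59658303,  0.22173261]), 
[... 768 characters left out ...]
]), 0.76), (array([397., 143.]), 0.62)]
side mouse [(array([396., 145.]), 0.6)]
side lens_mount [(array([328., 128.]), 0.69)]
top cover_handle [(array([324., 204.]), 0.58)]
top cover [(array([322., 205.]), 0.82)]
top hook [(array([240., 173.]), 0.58), (array([482., 248.]), 0.4)]
top plate [(array([420., 191.]), 0.19)]
top stand [(array([329., 231.]), 0.56)]
top panel [(array([420., 189.]), 0.92)]
top post_holder [(array([313., 154.]), 0.68)]
top lens_cap [(array([340., 162.]), 0.55)]
top driver [(array([392., 266.]), 0.54)]
top retainer []
top cleaner [(array([163., 183.]), 0.75), (array([420., 191.]), 0.72)]
top mouse [(array([482., 250.]), 0.7)]
top lens_mount [(array([484., 163.]), 0.85)]
```

View pics/top0.png

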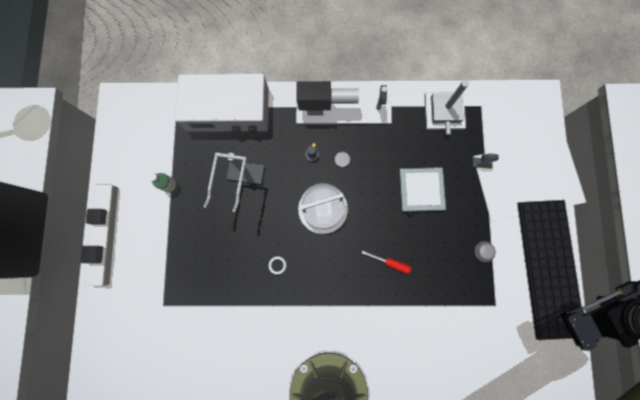

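View pics/side0.png

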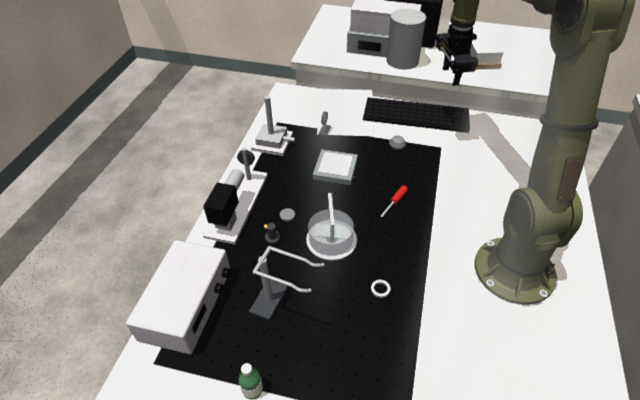

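```bash
python3 - <<'E'
from h import *
im=cv2.imread('pics/top0.png'); s=cv2.imread('pics/side0.png')
cv2.imwrite('pics/t1.png',cv2.resize(im[135:255,190:350],None,fx=5,fy=5,interpolation=cv2.INTER_CUBIC))
cv2.imwrite('pics/s1.png',cv2.resize(s[180:330,230:390],None,fx=4,fy=4,interpolation=cv2.INTER_CUBIC))
E
```

```text
(no output)
```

View pics/t1.png

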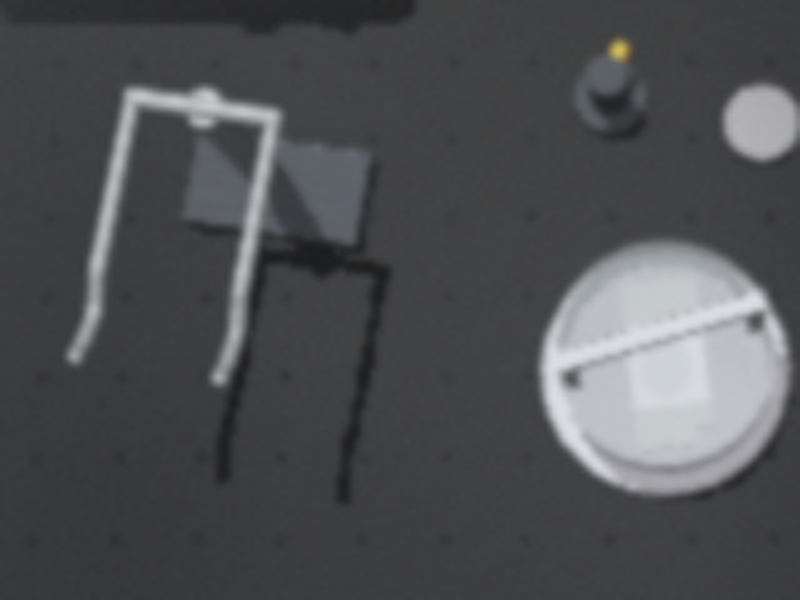

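View pics/s1.png

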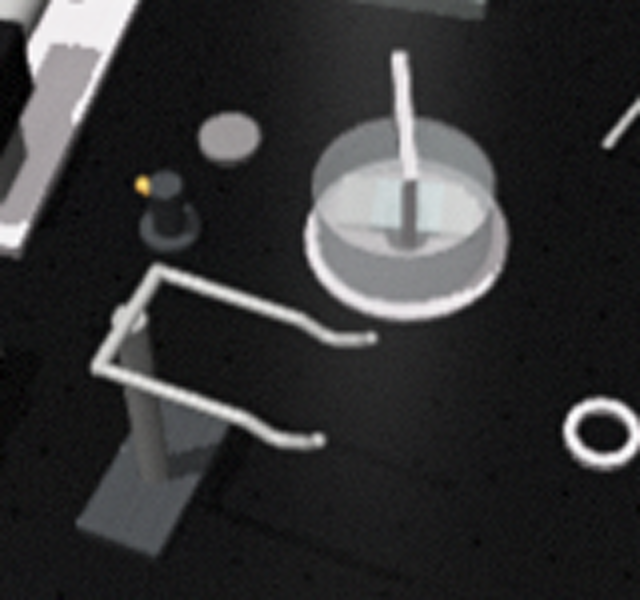

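```bash
cat >> h.py <<'E'
from scipy.optimize import least_squares
def fit(obs,loc,x0,free_z=False):
    """obs: list of (cal, local pts, pixels); solve x,y,yaw(deg)"""
    def r(p):
        Rz=R.from_euler('z',p[2],degrees=True).as_matrix()
        return np.concatenate([(proj(c,L@Rz.T+[p[0],p[1],0])-u).ravel() for c,L,u in obs])
    s=least_squares(r,x0,x_scale=[.01,.01,1]); return s.x,r(s.x)
E
python3 - <<'E'
from h import *
T,S=cal('top'),cal('side')
t=lambda a:np.array(a)/5+[190,135]; s=lambda a:np.array(a)/4+[230,180]
L=np.array([[.115,.038,.185],[.115,-.038,.185],[-.026,.038,.191],[-.026,-.038,.191]])
ot=t([[133,98],[274,117],[76,355],[218,379]]); os=s([[99,367],[158,270],[319,440],[372,338]])
for ob in ([(T,L,ot)],[(S,L,os)],[(T,L,ot),(S,L,os)]):
    p,r=fit(ob,None,[.55,.2,0]); print('hook',p.round(4),r.round(1))
B=np.array([[0,.059,.134],[0,-.059,.134]])
bt=t([[556,363],[764,301]]); bs=s([[410,180],[400,52]])
for ob in ([(T,B,bt)],[(S,B,bs)],[(T,B,bt),(S,B,bs)]):
    p,r=fit(ob,None,[.45,0,-15]); print('bar',p.round(4),r.round(1))
print('panel',hit(T,[[420,189],[422.5,190]],.028), [ (b['location']) for b in boxes_of('top','panel')])
m=masks_of('top','panel')[0]['pixels']; ys,xs=np.nonzero(m); print(xs.min(),xs.max(),ys.min(),ys.max())
for n,z in [('retainer',.01),('post_holder',.05),('lens_cap',.01),('driver',.01),('mouse',.03)]:
    b=boxes_of('top',n)
    if b: print(n,hit(T,b[0]['location'],z).round(3))
print('ret',hit(T,[277,265],.01))
print(env.get_obs()['time_s'])
E
```

```text
hook [ 0.5288  0.2749 -8.9898] [ 0.1 -0.1 -0.   0.2 -0.2  0.1  0.2 -0.2]
hook [ 0.5265  0.274  -8.8649] [-0.  -0.1  0.1  0.2  0.1  0.  -0.1 -0.1]
hook [ 0.5275  0.2744 -8.9319] [ 0.2  0.3  0.1  0.7 -0.1  0.6  0.4  0.3 -0.5 -0.1 -0.3  0.2 -0.4  0.1
 -0.6 -0. ]
bar [5.29500e-01 1.65000e-02 1.65802e+01] [ 0. -0. -0.  0.]
bar [5.27800e-01 1.26000e-02 1.65728e+01] [-0.  -0.2  0.   0.3]
bar [5.2860e-01 1.5100e-02 1.6619e+01] [ 0.5  0.4  0.5  0.3 -0.5  0.4 -0.5  0.8]
panel [[ 0.58343374 -0.27586144  0.028     ]
 [ 0.5803337  -0.28322367  0.028     ]] [[419.7, 188.7]]
399 445 168 215
post_holder [[0.689 0.046 0.05 ]]
lens_cap [[ 0.673 -0.038  0.01 ]]
driver [[ 0.356 -0.189  0.01 ]]
mouse [[ 0.401 -0.446  0.03 ]]
ret [[0.35862611 0.15358587 0.01      ]]
1.8
```

>>> apply_moves([
  [0.82, -0.757, -0.135, 0, 0, 0, 1],
  [0.82, -0.757, -0.135, 0, 0, 0, 1],
  [0.82, -0.757, -0.135, 0, 0, 0, 1],
  [0.82, -0.757, -0.135, 0, 0, 0, 1],
  [0.82, -0.757, -0.135, 0, 0, 0, 1],
])

```text
time_s: 2.3
tool_pos: [0.3507, -0.3886, 0.2506]
tool_rot: [180.0, -0.1, 23.6]
force: [-0.3, -0.2, -0.3]
grip_width: 0.0868
grasp_force: 0.0
```

>>> apply_moves([
  [0.82, -0.757, 0, 0, 0, 0, 1],
  [0.82, -0.757, 0, 0, 0, 0, 1],
  [0.82, -0.757, 0, 0, 0, 0, 1],
  [0.82, -0.757, 0, 0, 0, 0, 1],
  [0.82, -0.757, 0, 0, 0, 0, 1],
])

```text
time_s: 2.8
tool_pos: [0.4404, -0.1839, 0.2501]
tool_rot: [180.0, -0.1, 23.7]
force: [-0.6, 0.1, 1.0]
grip_width: 0.0867
grasp_force: 0.0
```

>>> apply_moves([
  [0.82, -0.757, 0, 0, 0, -0.97, 1],
  [0.82, -0.757, 0, 0, 0, -0.97, 1],
  [0.82, -0.757, 0, 0, 0, -0.97, 1],
  [0.82, -0.757, 0, 0, 0, -0.97, 1],
  [0.82, -0.757, 0, 0, 0, -0.97, 1],
  [0.82, -0.757, 0, 0, 0, -0.97, 1],
  [0.82, -0.757, 0, 0, 0, -0.97, 1],
  [0.82, -0.757, 0, 0, 0, -0.97, 1],
  [0.82, -0.757, 0, 0, 0, -0.97, 1],
  [0.82, -0.757, 0, 0, 0, -0.97, 1],
  [0.82, -0.757, 0, 0, 0, -0.97, 1],
  [0.82, -0.757, 0, 0, 0, -0.97, 1],
])

```text
time_s: 4.0
tool_pos: [0.5293, 0.0148, 0.2496]
tool_rot: [180.0, 0.0, 106.5]
force: [-0.8, -0.3, 0.5]
grip_width: 0.0869
grasp_force: 0.0
```

```bash
cat >> h.py <<'E'
def rel(pos,yaw,tilt=None):
    """scaled shift and turn from the measured pose to TCP pos, tool down with yaw (or given rotation)"""
    o=env.get_obs(); R0=R.from_euler('xyz',o['tool_rot'],degrees=True)
    Rt=tilt if tilt is not None else R.from_euler('xyz',[180,0,yaw],degrees=True)
    d=R0.inv().apply(np.array(pos)-o['tool_pos'])/.2; w=(R0.inv()*Rt).as_rotvec()/1.5
    return np.r_[d,w].round(4)
def wshot(n):
    c=cal('wrist'); im=viewer.read_camera('wrist'); save(n,im); return c,im
E
python3 - <<'E'
from h import *
c,im=wshot('w1'); o=env.get_obs(); print(o['tool_pos'],o['tool_rot'],o['qpos'].round(1),o['time_s'])
B=np.array([[0,.059,.139],[0,-.059,.139]]);Rz=R.from_euler('z',16.6,degrees=True)
print(proj(c,Rz.apply(B)+[.5286,.0151,0]))
print(rel([.5286,.0151,.115],106.6))
E
```

```text
[0.52930817 0.01479885 0.24961757] [1.79992893e+02 1.32555348e-02 1.06540470e+02] [ 33.    5.3 -39.6  96.7   3.5  79.2   9.4] 4.05
[[318.44767902 131.31665558]
 [318.54095315 253.57635156]]
[ 2.600e-03 -3.000e-03  6.731e-01  1.000e-04  2.000e-04 -7.000e-04]
```

View pics/w1.png

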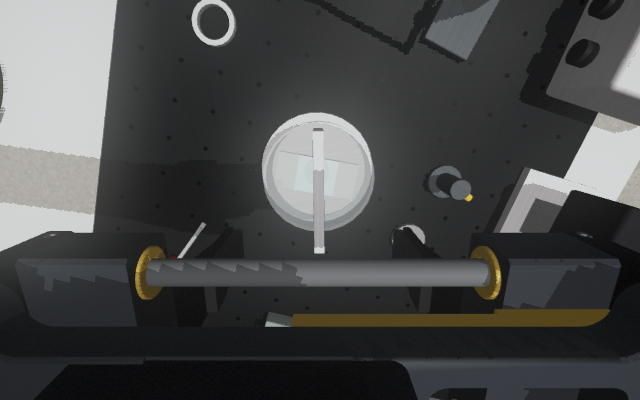

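>>> apply_moves([
  [0, -0.003, 0.3, 0, 0, 0, 1],
  [0, -0.003, 0.55, 0, 0, 0, 1],
  [0, -0.003, 0.673, 0, 0, 0, 1],
  [0, -0.003, 0.673, 0, 0, 0, 1],
  [0, -0.003, 0.673, 0, 0, 0, 0],
  [0, -0.003, 0.673, 0, 0, 0, 0],
  [0, -0.003, 0.673, 0, 0, 0, 0],
  [0, -0.003, 0.673, 0, 0, 0, 0],
  [0, -0.003, 0.673, 0, 0, 0, 0],
  [0, -0.003, 0.673, 0, 0, 0, 0],
  [0, -0.003, 0.673, 0, 0, 0, 0],
  [0, -0.003, 0.673, 0, 0, 0, 0],
], grip_force=30)

```text
time_s: 5.25
tool_pos: [0.5287, 0.0146, 0.1149]
tool_rot: [-180.0, 0.0, 106.7]
force: [0.6, -0.5, -0.6]
grip_width: 0.0305
grasp_force: 0.0
```

>>> apply_moves([
  [0, 0, 0, 0, 0, 0, 0],
  [0, 0, 0, 0, 0, 0, 0],
  [0, 0, 0, 0, 0, 0, 0],
  [0, 0, 0, 0, 0, 0, 0],
  [0, 0, 0, 0, 0, 0, 0],
  [0, 0, -0.05, 0, 0, 0, 0],
  [0, 0, -0.15, 0, 0, 0, 0],
  [0, 0, -0.28, 0, 0, 0, 0],
  [0, 0, -0.4, 0, 0, 0, 0],
  [0, 0, -0.425, 0, 0, 0, 0],
  [0, 0, -0.425, 0, 0, 0, 0],
])

```text
time_s: 6.35
tool_pos: [0.529, 0.0146, 0.2005]
tool_rot: [179.9, 0.1, 106.7]
force: [-0.1, 0.4, -3.3]
grip_width: 0.0094
grasp_force: 30.0
```

```bash
python3 - <<'E'
from h import *
S,T=cal('side'),cal('top')
save('s2',viewer.read_camera('side'));save('t2',viewer.read_camera('top'));c,_=wshot('w2')
o=env.get_obs(); print(o['tool_pos'],o['grip_width'],o['force'])
h=np.array([.5275,.2744,0]);Rz=R.from_euler('z',-8.9,degrees=True)
for lx in (-.11,): print(h+Rz.apply([lx,0,0]))
tip=h+Rz.apply([[-.026,.038,.191],[-.026,-.038,.191],[.115,.038,.185],[.115,-.038,.185]]);print(proj(c,tip))
a=cv2.imread('pics/s2.png')[130:330,220:420];b=cv2.imread('pics/w2.png')
cv2.imwrite('pics/c2.png',np.hstack([cv2.resize(a,(400,400)),cv2.resize(b,None,fx=.62,fy=1)]))
E
```

```text
[0.52764858 0.0144841  0.19839241] 0.009485127862643723 [ 0.25013965  0.23403601 -3.1803894 ]
[0.41882441 0.29141814 0.        ]
[[ 515.51176955 -547.62211725]
 [ 405.46245823 -274.1034408 ]
 [ 785.7755969  -282.98210004]
 [ 657.95118794  -83.98086513]]
```

View pics/c2.png

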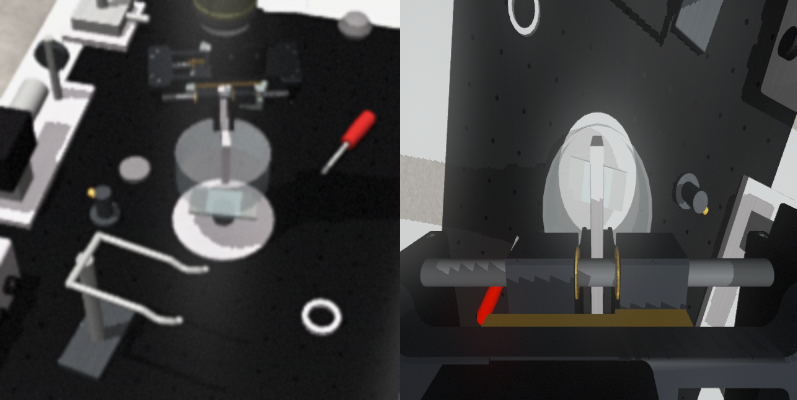

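>>> apply_moves([
  [0.08, -0.007, -0.02, 0, 0, 0.03, 0],
  [0.22, -0.02, -0.033, 0, 0, 0.09, 0],
  [0.37, -0.033, -0.033, 0, 0, 0.15, 0],
  [0.52, -0.046, -0.033, 0, 0, 0.21, 0],
  [0.66, -0.058, -0.033, 0, 0, 0.265, 0],
  [0.742, -0.065, -0.033, 0, 0, 0.297, 0],
  [0.742, -0.065, -0.033, 0, 0, 0.297, 0],
], grip_force=40)

```text
time_s: 7.2
tool_pos: [0.4718, 0.1558, 0.2055]
tool_rot: [-179.9, -0.0, 81.4]
force: [1.3, -0.5, -3.3]
grip_width: 0.0096
grasp_force: 40.0
```

```bash
python3 - <<'E'
from h import *
print(env.get_obs()['tool_rot'],rel([.4188,.2914,.205],81.1))
E
```

```text
[-1.79873080e+02 -8.57549480e-03  8.14485154e+01] [ 6.310e-01 -3.626e-01  3.500e-03 -1.500e-03 -1.000e-04  4.100e-03]
```

>>> apply_moves([
  [0.07, -0.04, 0, 0, 0, 0.004, 0],
  [0.2, -0.115, 0, 0, 0, 0.004, 0],
  [0.34, -0.195, 0, 0, 0, 0.004, 0],
  [0.48, -0.275, 0, 0, 0, 0.004, 0],
  [0.59, -0.34, 0, 0, 0, 0.004, 0],
  [0.631, -0.363, 0, 0, 0, 0.004, 0],
  [0.631, -0.363, 0, 0, 0, 0.004, 0],
])

```text
time_s: 7.9
tool_pos: [0.4212, 0.2888, 0.2059]
tool_rot: [-179.9, 0.0, 80.9]
force: [0.1, 0.0, -3.0]
grip_width: 0.0093
grasp_force: 40.0
```

```bash
python3 - <<'E'
from h import *
o=env.get_obs(); print(o['tool_pos'],o['tool_rot'],o['qpos'].round(1))
T,S=cal('top'),cal('side')
t=viewer.read_camera('top');s=viewer.read_camera('side');c,w=wshot('w3')
save('t3',t);save('s3',s)
h=np.array([.5275,.2744,0]);Rz=R.from_euler('z',-8.9,degrees=True)
tip=h+Rz.apply([[-.026,.038,.191],[-.026,-.038,.191],[.115,.038,.185],[.115,-.038,.185]]);print('w',proj(c,tip).round(1)); 
print(rel([.5275,.2744,.205],81.1))
a=cv2.resize(s[200:340,210:350],None,fx=2.857,fy=2.857,interpolation=cv2.INTER_CUBIC)[:400]
save('c3',np.hstack([a,cv2.resize(w,None,fx=.62,fy=1)])[:, :800])
E
```

```text
[0.4212105  0.28884504 0.2059403 ] [-1.79945650e+02  3.69009997e-02  8.09331771e+01] [ 13.5   5.7 -53.2 102.4   4.7  74.3 -50. ]
w [[454.4 167.8]
 [441.2 282.1]
 [681.7 164.5]
 [646.2 276.1]]
[ 2.500e-02  5.277e-01  5.100e-03 -1.000e-04  1.000e-03 -5.300e-03]
```

View pics/c3.png

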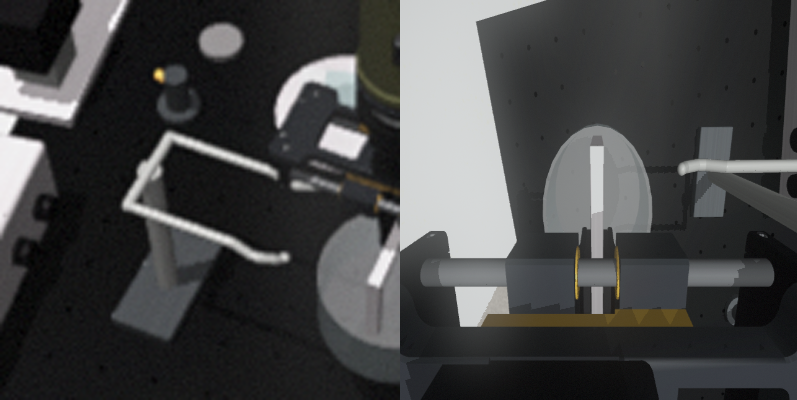

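>>> apply_moves([
  [0.025, 0.06, 0, 0, 0, 0, 0],
  [0.025, 0.17, 0, 0, 0, -0.004, 0],
  [0.025, 0.29, 0, 0, 0, -0.004, 0],
  [0.025, 0.41, 0, 0, 0, -0.004, 0],
  [0.025, 0.5, 0, 0, 0, -0.004, 0],
  [0.025, 0.528, 0, 0, 0, -0.004, 0],
  [0.025, 0.528, 0, 0, 0, -0.004, 0],
  [0.025, 0.528, 0.005, 0, 0, -0.004, 0],
])

```text
time_s: 8.85
tool_pos: [0.5257, 0.2769, 0.2055]
tool_rot: [-180.0, 0.0, 81.2]
force: [-0.5, 0.4, -2.2]
grip_width: 0.0096
grasp_force: 40.0
```

```bash
python3 - <<'E'
from h import *
o=env.get_obs(); print(o['tool_pos'],o['tool_rot'],o['force'])
T,S=cal('top'),cal('side')
s=viewer.read_camera('side');c,w=wshot('w4'); save('s4',s)
h=np.array([.5275,.2744,0]);Rz=R.from_euler('z',-8.9,degrees=True)
print(proj(c,h+Rz.apply([[-.026,.038,.191],[-.026,-.038,.191]])))
print(rel([.5275,.2744,.166],81.1))
a=cv2.resize(s[190:330,210:350],(400,400),interpolation=cv2.INTER_CUBIC)
save('c4',np.hstack([a,w[60:340,200:480].repeat(1,0) if 0 else cv2.resize(w[60:300,200:440],(400,400))]))
E
```

```text
[0.52567613 0.27692392 0.20547549] [-1.79961837e+02  1.82098875e-02  8.11535217e+01] [-0.48727828  0.41695192 -2.15513978]
[[280.865319   179.57055869]
 [284.4101437  291.89763425]]
[-1.260e-02  1.310e-02  1.976e-01 -1.000e-04  4.000e-04  1.400e-03]
```

View pics/c4.png

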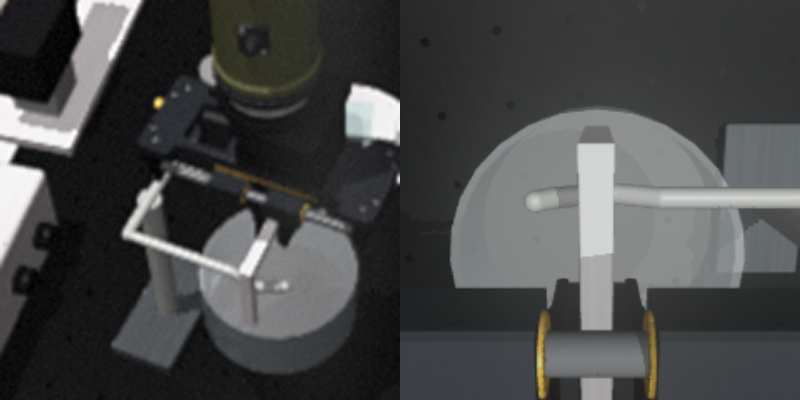

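>>> apply_moves([
  [-0.013, 0.013, 0.05, 0, 0, 0, 0],
  [-0.013, 0.013, 0.1, 0, 0, 0, 0],
  [-0.013, 0.013, 0.14, 0, 0, 0, 0],
  [-0.013, 0.013, 0.17, 0, 0, 0, 0],
  [-0.013, 0.013, 0.185, 0, 0, 0, 0],
  [-0.013, 0.013, 0.192, 0, 0, 0, 0],
  [-0.013, 0.013, 0.196, 0, 0, 0, 0],
  [-0.013, 0.013, 0.196, 0, 0, 0, 0],
])

```text
time_s: 9.75
tool_pos: [0.5287, 0.2741, 0.167]
tool_rot: [180.0, 0.0, 81.1]
force: [-1.3, -1.4, 1.4]
grip_width: 0.0094
grasp_force: 40.0
```

>>> apply_moves([
  [0, 0, 0, 0, 0, 0, 0.15],
  [0, 0, 0, 0, 0, 0, 0.3],
  [0, 0, 0, 0, 0, 0, 0.5],
  [0, 0, 0, 0, 0, 0, 0.5],
  [0, 0, 0, 0, 0, 0, 0.5],
  [0, 0, 0, 0, 0, 0, 0.5],
])

```text
time_s: 10.35
tool_pos: [0.5286, 0.2741, 0.1663]
tool_rot: [180.0, -0.0, 81.1]
force: [-1.0, -0.3, 0.5]
grip_width: 0.041
grasp_force: 0.0
```

>>> apply_moves([
  [0, 0, -0.05, 0, 0, 0, 0.5],
  [0, 0, -0.15, 0, 0, 0, 0.5],
  [0, 0, -0.3, 0, 0, 0, 0.6],
  [0, 0, -0.5, 0, 0, 0, 0.8],
  [0, 0, -0.6, 0, 0, 0, 1],
  [0, 0, -0.6, 0, 0, 0, 1],
])

```text
time_s: 10.95
tool_pos: [0.5299, 0.2756, 0.2908]
tool_rot: [179.7, -0.2, 81.2]
force: [0.1, 0.6, 0.1]
grip_width: 0.0674
grasp_force: 0.0
```

```bash
python3 - <<'E'
from h import *
o=env.get_obs(); print(o['tool_pos'],o['tool_rot'],o['force'])
s=viewer.read_camera('side');save('s5',s);c,w=wshot('w5');t=viewer.read_camera('top');save('t5',t)
a=cv2.resize(s[190:330,210:350],(400,400),interpolation=cv2.INTER_CUBIC)
b=cv2.resize(t[160:240,280:360],(400,400),interpolation=cv2.INTER_CUBIC)
save('c5',np.hstack([a,b]))
for m in masks_of('top','plate')[:2]: print(m['conf'],m['location'],m['pixels'].sum())
h=np.array([.529,.274,0])
print(rel([.5286,.0151,.25],81.1))
E
```

```text
[0.52992458 0.27557763 0.29084916] [179.66369333  -0.2232059   81.16428929] [0.08469545 0.551426   0.14547936]
0.82 [325.3, 209.2] 477
[-1.2766e+00  2.0140e-01  1.7760e-01 -9.0000e-04  8.0000e-04  5.0000e-04]
```

View pics/c5.png

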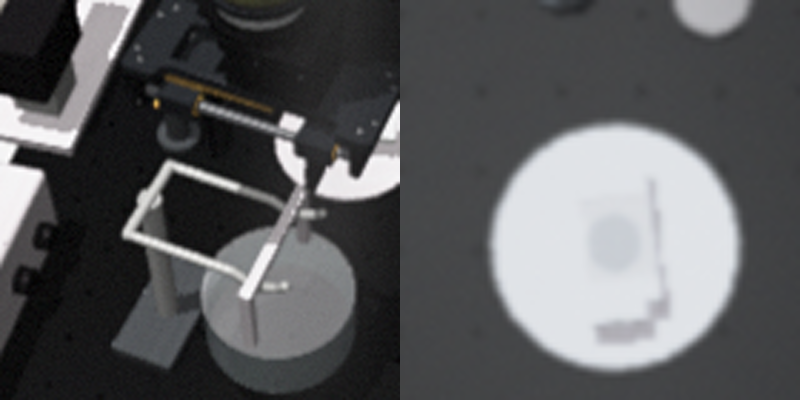

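>>> apply_moves([
  [-0.25, 0.04, 0, 0, 0, 0.05, 1],
  [-0.5, 0.08, 0, 0, 0, 0.1, 1],
  [-0.75, 0.12, 0, 0, 0, 0.2, 1],
  [-1, 0.16, 0, 0, 0, 0.3, 1],
  [-1, 0.16, 0.1, 0, 0, 0.4, 1],
  [-1, 0.16, 0.178, 0, 0, 0.5, 1],
  [-1, 0.16, 0.178, 0, 0, 0.6, 1],
  [-1, 0.16, 0.178, 0, 0, 0.7, 1],
  [-1, 0.16, 0.178, 0, 0, 0.8, 1],
  [-1, 0.16, 0.178, 0, 0, 0.884, 1],
  [-1, 0.16, 0.178, 0, 0, 0.884, 1],
  [-1, 0.16, 0.178, 0, 0, 0.884, 1],
])

```text
time_s: 12.35
tool_pos: [0.5289, 0.0714, 0.2499]
tool_rot: [-180.0, 0.1, 5.4]
force: [-0.3, -0.0, 0.1]
grip_width: 0.0874
grasp_force: 0.0
```

```bash
python3 - <<'E'
from h import *
print(rel([.5286,.0151,.25],5))
E
```

```text
[-2.790e-02  2.802e-01 -6.000e-04 -1.000e-04  1.000e-03  4.100e-03]
```

>>> apply_moves([
  [-0.025, 0.25, 0, 0, 0, 0, 1],
  [-0.028, 0.28, 0, 0, 0, 0, 1],
  [-0.028, 0.28, 0, 0, 0, 0, 1],
])

```text
time_s: 12.65
tool_pos: [0.5287, 0.0126, 0.2502]
tool_rot: [180.0, 0.1, 5.0]
force: [0.3, 0.3, 0.0]
grip_width: 0.0867
grasp_force: 0.0
```

```bash
python3 - <<'E'
from h import *
o=env.get_obs(); print(o['tool_pos'],o['tool_rot'],o['qpos'].round(1))
c,w=wshot('w6')
for m in masks_of('wrist','plate')[:2]:
    k=m['pixels']; print(m['conf'],m['location'],k.sum())
    if k.sum()>200:
        r=cv2.minAreaRect(np.argwhere(k)[:,::-1].astype(np.float32)); bp=cv2.boxPoints(r); print(bp, hit(c,bp,.04))
        save('m6',np.repeat((k*255).astype(np.uint8)[:,:,None],3,2))
a=w[100:280,220:420]; 
l=cv2.createCLAHE(4,(4,4)).apply(cv2.cvtColor(a,cv2.COLOR_RGB2GRAY))
a=np.repeat(l[:,:,None],3,2); save('c6',cv2.resize(a,None,fx=3,fy=3,interpolation=cv2.INTER_CUBIC))
E
```

```text
[0.52871469 0.01263599 0.25018264] [1.79973141e+02 6.11416643e-02 5.01614637e+00] [ 30.3   5.  -36.4  96.8   3.   79.3 -91.6]
0.8 [314.3, 173.2] 2806
[[296.53055 136.08978]
 [332.99142 134.76395]
 [335.8762  214.09543]
 [299.4153  215.42126]] [[ 0.57292578  0.04223789  0.04      ]
 [ 0.57834486 -0.00158706  0.04      ]
 [ 0.47813214 -0.01551717  0.04      ]
 [ 0.47219663  0.03154409  0.04      ]]
0.44 [546.7, 145.5] 11690
[[483.8076  203.97356]
 [490.54855  91.0626 ]
 [619.3729   98.75362]
 [612.63196 211.66458]] [[ 0.50836744 -0.20386324  0.04      ]
 [ 0.64406787 -0.17952925  0.04      ]
 [ 0.64890591 -0.33226487  0.04      ]
 [ 0.51269375 -0.37286667  0.04      ]]
```

View pics/c6.png

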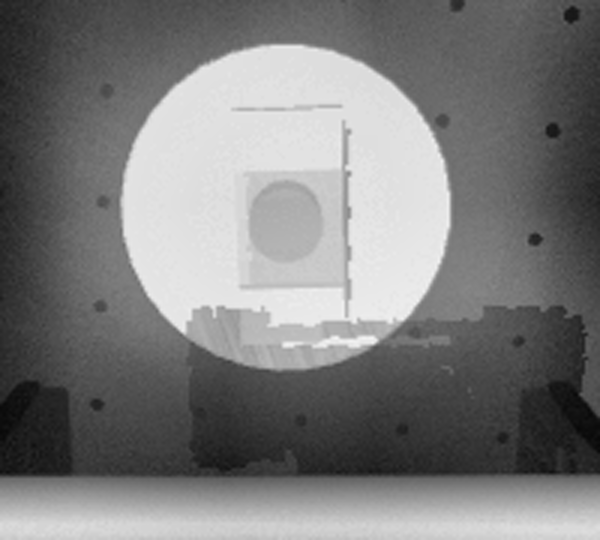

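>>> apply_moves([
  [-0.2, 0, 0.1, 0, 0, 0, 1],
  [-0.35, 0, 0.2, 0, 0, 0, 1],
  [-0.35, 0, 0.2, 0, 0, 0, 1],
  [-0.35, 0, 0.2, 0, 0, 0, 1],
])

```text
time_s: 13.15
tool_pos: [0.4589, 0.01, 0.2107]
tool_rot: [180.0, -0.0, 5.3]
force: [0.1, 0.1, 0.6]
grip_width: 0.0874
grasp_force: 0.0
```

```bash
cat > pl.py <<'E'
from h import *
c,w=wshot('w7'); np.save('w7.npy',w); import pickle; pickle.dump(c,open('c7.pkl','wb'))
for m in masks_of('wrist','plate')[:1]:
    k=m['pixels']; print(m['conf'],m['location'],k.sum())
    r=cv2.minAreaRect(np.argwhere(k)[:,::-1].astype(np.float32)); bp=cv2.boxPoints(r); P=hit(c,bp,.04); print(P, P.mean(0))
# rectify at z=.04: rows x from .60 to .45, cols y .07..-.05, 3mm
X=np.arange(.596,.456,-.003);Y=np.arange(.062,-.04,-.002)
G=np.array([[x,y,.04] for x in X for y in Y]); uv=proj(c,G).astype(np.float32)
g=cv2.cvtColor(w,cv2.COLOR_RGB2GRAY).astype(np.float32)
v=cv2.remap(g,uv[:,0].reshape(len(X),-1),uv[:,1].reshape(len(X),-1),cv2.INTER_LINEAR)
mk=cv2.remap(k.astype(np.float32),uv[:,0].reshape(len(X),-1),uv[:,1].reshape(len(X),-1),cv2.INTER_LINEAR)
print(np.percentile(v,[2,20,50,80,98]))
ch=" .:-=+*#%@"
lo,hi=170,250
for i,x in enumerate(X): print('%.3f '%x+''.join(ch[int(np.clip((t-lo)/(hi-lo)*9,0,9))] for t in v[i])+'   '+''.join('#' if t>.5 else '.' for t in mk[i]))
E
python3 pl.py
```

```text
0.82 [317.0, 117.6] 4009
[[ 0.57285044  0.04200087  0.04      ]
 [ 0.57748584 -0.0018817   0.04      ]
 [ 0.47834416 -0.01452847  0.04      ]
 [ 0.47327267  0.03313566  0.04      ]] [0.52548828 0.01468159 0.04      ]
[ 76.054375   200.         212.71679688 213.90546875 214.21875   ]
0.596                                                       ...................................................
0.593                    .-===--:                           ...................................................
0.590              -===================-                    ...................................................
0.587          ============================:                ...................................................
0.584       :=================================:             ...................................................
0.581     =======================================           ...................................................
0.578   ==========================================-         ...................................................
0.575 ==========================
[... 3747 characters left out ...]
######......................
0.473    ===============:..  ..:..:===============          ...................................................
0.470     .====================================-            ...................................................
0.467        :===============================:              ...................................................
0.464           -==========================                 ...................................................
0.461               .:================                      ...................................................
0.458                                                       ...................................................
```

```bash
python3 - <<'E'
from h import *
print(rel([.5255,.0138,.0205],6.2),env.get_obs()['time_s'])
E
```

```text
[ 3.225e-01  1.040e-02  9.576e-01  1.000e-04 -1.700e-03 -1.060e-02] 13.25
```

>>> apply_moves([
  [0.2, 0.01, 0, 0, 0, -0.01, 1],
  [0.322, 0.01, 0.1, 0, 0, -0.01, 1],
  [0.322, 0.01, 0.3, 0, 0, -0.01, 1],
  [0.322, 0.01, 0.5, 0, 0, -0.01, 1],
  [0.322, 0.01, 0.65, 0, 0, -0.01, 1],
  [0.322, 0.01, 0.78, 0, 0, -0.01, 1],
  [0.322, 0.01, 0.87, 0, 0, -0.01, 1],
  [0.322, 0.01, 0.93, 0, 0, -0.01, 1],
  [0.322, 0.01, 0.956, 0, 0, -0.01, 1],
  [0.322, 0.01, 0.956, 0, 0, -0.01, 1],
])

```text
time_s: 14.25
tool_pos: [0.5241, 0.013, 0.0195]
tool_rot: [-180.0, -0.0, 6.0]
force: [0.3, -0.5, 0.1]
grip_width: 0.087
grasp_force: 0.0
```

>>> apply_moves([
  [0, 0, 0, 0, 0, 0, 0.8],
  [0, 0, 0, 0, 0, 0, 0.7],
  [0, 0, 0, 0, 0, 0, 0.6],
  [0, 0, 0, 0, 0, 0, 0.55],
  [0, 0, 0, 0, 0, 0, 0.5],
  [0, 0, 0, 0, 0, 0, 0.4],
  [0, 0, 0, 0, 0, 0, 0.3],
  [0, 0, 0, 0, 0, 0, 0.3],
  [0, 0, 0, 0, 0, 0, 0.3],
  [0, 0, 0, 0, 0, 0, 0.3],
], grip_force=25)

```text
time_s: 15.25
tool_pos: [0.5235, 0.0127, 0.0196]
tool_rot: [180.0, -0.0, 6.0]
force: [-1.1, -0.3, 1.9]
grip_width: 0.0444
grasp_force: 25.0
```

>>> apply_moves([
  [0, 0, -0.02, 0, 0, 0, 0],
  [0, 0, -0.08, 0, 0, 0, 0],
  [0, 0, -0.2, 0, 0, 0, 0],
  [0, 0, -0.35, 0, 0, 0, 0],
  [0, 0, -0.5, 0, 0, 0, 0],
  [0, 0, -0.65, 0, 0, 0, 0],
  [0, 0, -0.8, 0, 0, 0, 0],
  [0, 0, -0.9, 0, 0, 0, 0],
  [0, 0, -0.95, 0, 0, 0, 0],
  [0, 0, -0.95, 0, 0, 0, 0],
], grip_force=30)

```text
time_s: 16.25
tool_pos: [0.5243, 0.0128, 0.2111]
tool_rot: [179.9, -0.2, 6.0]
force: [0.3, -0.4, -0.6]
grip_width: 0.0443
grasp_force: 30.0
```

```bash
python3 - <<'E'
from h import *
o=env.get_obs(); print(o['tool_pos'],o['tool_rot'],o['grip_width'],o['qpos'].round(1),o['force'])
c,w=wshot('w8')
for m in masks_of('wrist','plate')[:2]:
    k=m['pixels']; print(m['conf'],m['location'],k.sum(),np.argwhere(k).min(0),np.argwhere(k).max(0))
# predicted plate corners in tool frame (upper face), centre 16 mm behind tip
Rt=R.from_euler('xyz',o['tool_rot'],degrees=True)
C=np.array([[sx*.05,sy*.0225,-.0205] for sx in(-1,1) for sy in(-1,1)])
print(proj(c,Rt.apply(C)+o['tool_pos']).round(0))
T,S=cal('top'),cal('side'); viewer.read_camera('top')
for m in masks_of('top','panel')[:1]:
    r=cv2.minAreaRect(np.argwhere(m['pixels'])[:,::-1].astype(np.float32)); print('panel top',hit(T,[r[0]],.028),r,m['conf'])
s=viewer.read_camera('side')
g=cv2.cvtColor(s,cv2.COLOR_RGB2GRAY); 
for m in masks_of('side','panel')[:1]: print('side',m['conf'],hit(S,m['location'],.028),m['location'])
t=viewer.read_camera('top')[150:230,380:460]; th=(t.min(2)>215).astype(np.uint8)
n,lab,st,ce=cv2.connectedComponentsWithStats(th); i=1+np.argmax(st[1:,4]); print('window',st[i],ce[i]+[380,150],hit(T,[ce[i]+[380,150]],.028))
t=s[140:190,300:370]; th=(t.min(2)>200).astype(np.uint8)
n,lab,st,ce=cv2.connectedComponentsWithStats(th); i=1+np.argmax(st[1:,4]); print('windowS',st[i],ce[i]+[300,140],hit(S,[ce[i]+[300,140]],.028))
E
```

```text
[0.52426498 0.01282103 0.21111513] [ 1.79948387e+02 -1.58435750e-01  6.03120392e+00] 0.04427589881971945 [ 31.5   5.6 -37.8 100.8   3.6  74.6 -91.1] [ 0.34327803 -0.37525127 -0.63662912]
[[278. 340.]
 [358. 340.]
 [270. 162.]
 [366. 162.]]
panel top [[ 0.57719597 -0.28009479  0.028     ]] ((421.501708984375, 191.02931213378906), (46.50783920288086, 44.33513259887695), 86.633544921875) 0.91
side 0.61 [[ 0.52476196 -0.27874763  0.028     ]] [351.7, 167.3]
window [ 27  24  32  30 883] [422.77349943 188.66138165] [[ 0.58443278 -0.28422375  0.028     ]]
windowS [47 25  4  8 14] [348.14285714 168.        ] [[ 0.53564292 -0.27254257  0.028     ]]
```

```bash
python3 - <<'E'
from h import *
T,S=cal('top'),cal('side')
for n,c,(r0,r1,c0,c1) in (('side0',S,(140,190,300,370)),('top0',T,(150,230,380,460)),('t5',T,(150,230,380,460))):
    t=cv2.imread('pics/%s.png'%n)[r0:r1,c0:c1]; th=(t.min(2)>205).astype(np.uint8)
    k,lab,st,ce=cv2.connectedComponentsWithStats(th); i=1+np.argmax(st[1:,4]); print(n,st[i],hit(c,[ce[i]+[c0,r0]],.028))
print(rel([.555,-.13,.23],80))
E
```

```text
side0 [ 18  12  34  24 593] [[ 0.58279233 -0.28393617  0.028     ]]
top0 [  26   23   34   32 1008] [[ 0.58489095 -0.28366158  0.028     ]]
t5 [  26   23   35   33 1052] [[ 0.58464713 -0.28315621  0.028     ]]
[ 0.0842  0.7265 -0.1081 -0.0011  0.0009 -0.8605]
```

Panel centre is (0.584, -0.2835). Turn and carry.

>>> apply_moves([
  [0.01, 0.07, -0.03, 0, 0, -0.05, 0],
  [0.02, 0.15, -0.06, 0, 0, -0.13, 0],
  [0.03, 0.25, -0.1, 0, 0, -0.22, 0],
  [0.04, 0.35, -0.108, 0, 0, -0.31, 0],
  [0.05, 0.45, -0.108, 0, 0, -0.4, 0],
  [0.06, 0.55, -0.108, 0, 0, -0.49, 0],
  [0.07, 0.63, -0.108, 0, 0, -0.58, 0],
  [0.08, 0.7, -0.108, 0, 0, -0.67, 0],
  [0.084, 0.726, -0.108, 0, 0, -0.76, 0],
  [0.084, 0.726, -0.108, 0, 0, -0.83, 0],
  [0.084, 0.726, -0.108, 0, 0, -0.86, 0],
  [0.084, 0.726, -0.108, 0, 0, -0.86, 0],
])

```text
time_s: 17.8
tool_pos: [0.5553, -0.1299, 0.2305]
tool_rot: [-179.9, -0.0, 79.9]
force: [-0.5, 0.3, -1.1]
grip_width: 0.0443
grasp_force: 30.0
```

```bash
python3 - <<'E'
from h import *
o=env.get_obs(); print(o['qpos'].round(1))
print(rel([.584,-.2835,.23],154))
E
```

```text
[ 43.5  11.5 -37.5  93.    7.1  78.   -5.1]
[-7.310e-01  2.756e-01  1.800e-03 -4.000e-04 -7.000e-04 -8.617e-01]
```

>>> apply_moves([
  [-0.06, 0.02, 0, 0, 0, -0.05, 0],
  [-0.14, 0.05, 0, 0, 0, -0.13, 0],
  [-0.24, 0.09, 0, 0, 0, -0.22, 0],
  [-0.34, 0.13, 0, 0, 0, -0.31, 0],
  [-0.44, 0.17, 0, 0, 0, -0.4, 0],
  [-0.54, 0.2, 0, 0, 0, -0.49, 0],
  [-0.63, 0.24, 0, 0, 0, -0.58, 0],
  [-0.7, 0.265, 0, 0, 0, -0.67, 0],
  [-0.731, 0.276, 0, 0, 0, -0.76, 0],
  [-0.731, 0.276, 0, 0, 0, -0.83, 0],
  [-0.731, 0.276, 0, 0, 0, -0.862, 0],
  [-0.731, 0.276, 0, 0, 0, -0.862, 0],
])

```text
time_s: 19.0
tool_pos: [0.5842, -0.2835, 0.2305]
tool_rot: [180.0, -0.1, 154.0]
force: [-0.4, -0.0, -1.5]
grip_width: 0.0447
grasp_force: 30.0
```

```bash
cat > fin.py <<'E'
from h import *
o=env.get_obs(); print(o['qpos'].round(1),o['tool_pos'],o['grip_width'])
th,el=np.radians([-26,35]); px=np.array([np.cos(el)*np.cos(th),np.cos(el)*np.sin(th),np.sin(el)]); py=np.array([-np.sin(th),np.cos(th),0]); pz=np.cross(px,py)
Rt=R.from_matrix(np.c_[-px,py,-pz]); tcp=np.array([.584,-.2835,.168])-Rt.apply([.002,0,-.0164])
print(tcp,Rt.as_euler('xyz',degrees=True),rel(tcp,0,Rt))
E
python3 fin.py
```

```text
[ 55.6  23.4 -42.9  81.3  15.8  81.5  76.7] [ 0.58416632 -0.28350803  0.23053927] 0.044697959148095615
[ 0.59392714 -0.28834179  0.15571306] [-180.   35.  154.] [-5.480e-02 -4.000e-04  3.741e-01  1.000e-04 -4.079e-01 -5.000e-04]
```

>>> apply_moves([
  [-0.01, 0, 0.05, 0, -0.05, 0, 0],
  [-0.02, 0, 0.12, 0, -0.12, 0, 0],
  [-0.03, 0, 0.2, 0, -0.2, 0, 0],
  [-0.04, 0, 0.27, 0, -0.28, 0, 0],
  [-0.05, 0, 0.33, 0, -0.35, 0, 0],
  [-0.055, 0, 0.36, 0, -0.395, 0, 0],
  [-0.055, 0, 0.374, 0, -0.408, 0, 0],
  [-0.055, 0, 0.374, 0, -0.408, 0, 0],
  [-0.055, 0, 0.374, 0, -0.408, 0, 0],
])

```text
time_s: 19.9
tool_pos: [0.5945, -0.2883, 0.1568]
tool_rot: [180.0, 35.1, 154.0]
force: [0.5, -1.2, -0.7]
grip_width: 0.0444
grasp_force: 30.0
```

```bash
cat >> fin.py <<'E'
print(o['tool_rot'],o['joint_velocities'].round(1),o['force'])
pc=np.array([.584,-.2835,.168]); C=[pc+a*.05*px+b*.0225*py for a in(1,-1) for b in(1,-1)]
for n in('side','wrist','top'):
    c=cal(n); im=viewer.read_camera(n); save('f_'+n,im); print(n,'pred',proj(c,[pc]+C).round(0).tolist())
    for t in('plate','cover','retainer','post_holder'):
        print(t,[(round(b['conf'],2),b['location']) for b in boxes_of(n,t)[:2]])
E
python3 fin.py
```

```text
[ 67.8   2.7 -45.7 118.3   9.1  25.   79.7] [ 0.59446521 -0.28831741  0.15683471] 0.044368140502435954
[ 0.59392714 -0.28834179  0.15571306] [-180.   35.  154.] [ 0.0052 -0.0013  0.0032  0.0001  0.0008 -0.0003]
[179.97194408  35.072589   153.96942678] [-0.1  0.4 -0.1 -1.4  0.1 -0.1  0.3] [ 0.49332125 -1.23019306 -0.73594125]
side pred [[335.0, 131.0], [321.0, 122.0], [330.0, 115.0], [341.0, 147.0], [350.0, 140.0]]
plate [(0.65, [344.2, 141.5]), (0.32, [266.1, 289.1])]
cover [(0.69, [310.3, 298.5])]
retainer [(0.58, [386.3, 285.3])]
post_holder [(0.74, [272.4, 233.2]), (0.18, [285.3, 216.8])]
wrist pred [[318.0, 253.0], [357.0, 333.0], [279.0, 333.0], [364.0, 159.0], [272.0, 159.0]]
plate [(0.83, [315.5, 216.6])]
cover []
retainer []
post_holder []
top pred [[435.0, 178.0], [436.0, 158.0], [453.0, 166.0], [419.0, 191.0], [434.0, 198.0]]
plate [(0.67, [441.2, 169.3]), (0.58, [483.8, 162.7])]
cover [(0.88, [226.6, 203.2])]
retainer []
post_holder [(0.65, [312.1, 151.8]), (0.2, [406.9, 201.9])]
```

```bash
python3 - <<'E'
from h import *
viewer.read_camera('wrist')
k=masks_of('wrist','plate')[0]['pixels']; rr=np.argwhere(k)
for r in range(rr[:,0].min(),rr[:,0].max()+1,8): q=np.nonzero(k[r])[0]; print(r,q.min() if len(q) else '',q.max() if len(q) else '')
k=masks_of('top','plate')[0]['pixels']; q=np.argwhere(k); print('top rows/cols',q.min(0),q.max(0))
E
```

```text
155 273 361
163 270 363
171 270 363
179 271 363
187 271 362
195 271 362
203 273 362
211 273 362
219 273 362
227 274 362
235 274 361
243 274 361
251 275 360
259  
267  
275  
283  
291 276 359
299 276 359
307 277 359
top rows/cols [162 432] [174 450]
```

```bash
python3 -c "
from cell import env
print(env.get_obs()['time_s'],env.sign_off())"
```

```text
the job is handed in; nothing more can be done
20.8 None
```

The job is handed in at 20.8 s. The cover hangs on both prongs. The plate is still gripped with its centre about 14 cm above the middle of the panel, label end up 35° and long edges level. The final pose was checked from the measured tool pose and the plate masks, since my picture views were used up.

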